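Open the bangle cleaner's safety cap

ROBOT

A 6-joint arm with a two-finger parallel gripper is mounted at the origin on the work surface. World frame = base frame: x ahead of the robot, y to its left, z up, the work surface at z = 0. Lengths are in mm, angles in degrees, forces in N, time in s.
With the tool pointing down it reaches from about 350 to 850 mm from the base axis. Payload 8.1 kg.
Tool frame: the origin (TCP) lies midway between the tips of the shut fingers; the grasp point (between the pads) lies 19 mm behind it; z points along the fingers, x is the direction in which the jaws open and shut, and the axes are right-handed (so a half turn about z gives the same grasp; the last joint's range is limited). The gripper opens to 85 mm and grips with 20 to 120 N. Pads are 22 mm wide; open, the fingers measure 114 mm over their backs; the gripper's body (76 mm by 85 mm) begins 54 mm behind the grasp point. The pads swing forward as they close: fully open they stand 13 mm farther back than shut.
Start: joints at [66.899, 7.471, 85.268, -0, 87.261, -4.893], TCP at [187.465, 569.967, 231.292] pointing down, gripper open.
Joint ranges: [-169.43, 169.43], [-51.17, 129.36], [1.28, 143.12], [-76.62, 256.62], [0, 156.53], [-152.29, 152.29]. Speed limits (degrees/s): [136.94, 136.94, 159.86, 180, 180, 180].

INTERFACE

Orientations are given as [roll, pitch, yaw] about the fixed x, y, z axes, in that order (R = Rz(yaw) Ry(pitch) Rx(roll)).
In Python, from bench import monitor, cams, r gives the robot as it stands.
- The arm moves only by the tool jog_arm, never from a script. Its arguments are lists of equal length, an entry for each row: "offset": the shift along the tool's x, y, z in mm, a list of three; "delta_rot": the turn, a rotation vector about the tool's x, y, z in degrees, a list of three; "jaw": the opening in per cent of the stroke, from 0 (shut) to 100 (fully open). In form: {"offset": [[x, y, z], ...], "delta_rot": [[rx, ry, rz], ...], "jaw": [jaw, ...]}. A call has 1 to 20 rows; each row shifts and turns the pose as measured when the row begins, along the tool's axes as they then stand; what a row does not reach is not made up. A row lasts 1/10 s, in which the tool goes at most 50 mm and 8.59 degrees, less where a joint would pass 70% of its speed; a pose out of reach is approached as far as the arm can. A call is refused whole if a number of a shift passes 50 or a number of a turn 8.59, either way. A call with a gripper value outside its range is refused whole. The fingers move at their own pace and stop on an object; "newtons" is the grip in N (left out, the last holds). Time passes only in rows, so rows that do not move let the fingers close. It gives the time, the measured TCP pose, the force and the opening at its end, in the units of the state.
- monitor.sense(): the state, without advancing time (a new reading comes with each control period).
- cams.snapshot(name): name is "scene" or "top"; returns (picture, depth): 384x512x3 uint8, red, green, blue; 384x512 float32, mm along the optical axis (not along the pixel's ray), 0 where there is no reading.
- cams.camera_model(name): a dict with "K" (3x3 intrinsics, pixels), "camera_from_world" (4x4, takes a point from world to camera coordinates). Camera axes: x right, y down, z forward; pixel columns grow to the right and rows downward; lengths in mm; the calibration is good to about 2 mm. A picture is of the moment at which its call begins. camera_model takes no time and is no camera call.
- r.hand_in(): hands the job in, once; it reports no verdict.
The state is a dict: "time": time; "joint_pos": joint angles; "qd": joint speeds; "joint_efforts": joint torques, N m; "tool_pos": TCP position; "tcp_rot": TCP orientation; "ft_force": force on the tool from outside, world axes, zero at the start; "wrist_torque": the same for the moment, N m; "finger_gap": finger opening in mm.
Only numpy, scipy, OpenCV 4.12 (cv2) and the standard library are available. Lean on these libraries where they do the work, as an engineer would, in place of code of your own. Each camera call takes 0.05 s, during which the arm holds its last target.

TASK

Get the bangle cleaner open on the shop counter: first stand the closed square bottle fully down and square in the pocket of the bottle block, which keeps it from turning. Then press its safety cap down, twist it anticlockwise (seen from above) while pressed until it is free, and lift it off; the program finishes still holding the cap, level and still, about 5 cm straight above the bottle's mouth, with the bottle still seated. Leave the round bottle and the other things on the counter where they are.

Things in the scene. Friction and masses are not known exactly. Their poses are not given: they have to be found in the camera images.
- bottle: the square bottle: amber, body 64 x 64 mm and 52 mm tall with paper labels on two faces, then a shoulder (to 58 mm) and a round neck, 32 mm diameter; 0.25 to 0.5 kg. Origin: centre of the underside, z up along the bottle, x and y square to the body's sides. It starts upright on the counter with the cap locked on (104 mm tall in all) and may be lifted by the cap.
- mouth (a point): centre of the square bottle's mouth, the top of its neck, 88 mm above its underside
- cap: the square bottle's white safety cap: twelve-sided, flats 15 mm wide, 56 mm across flats, 33 mm tall, 85 g. Its x axis and every 30 degrees from it stand square to a flat. Origin: centre of the open lower rim, z up; locked, it is 71 mm above the bottle's underside. Keep fingertips above this rim when pressing: it comes down near the wider shoulder.
- cap_top (a point): centre of the cap's top. A spring holds the cap up in locking notches (2 to 3 degrees of play). Pressed down 6 mm or more (about 8.5 N; it bottoms at 9 mm, 11 N) it turns anticlockwise seen from above. Kept pressed, it is free from 40 to 80 degrees of turn (best 60; a stop near 80), then lifts straight off. Unpressed or clockwise it will not turn.
- holder: the bottle block: grey plastic, 100 x 100 mm, 30 mm tall, fixed to the counter, with a square pocket 68 x 68 mm in its middle (sides parallel to the block's), sloping lead-in 5 mm wide round its top edge, floor 8 mm above the counter (22 mm deep). Origin: centre of the underside; x and y are square to its sides. The bottle fits any of the four ways round.
- pocket (a point): centre of the pocket's floor, where the centre of the square bottle's underside belongs; axes as the block's
- round_bottle: a closed bottle like the square one but with a round body, 64 mm diameter, 104 mm tall, and a smooth round white cap; origin at the centre of its underside; to be left alone. It and the square bottle and the block stand in a row from the robot's left to right, in any order.
- tub1: small round white plastic tub, 36 mm diameter, 22 mm tall, origin at the centre of its underside; to be left alone. It stands near the robot, left of the middle.
- tub2: small round white plastic tub, 36 mm diameter, 22 mm tall, origin at the centre of its underside; to be left alone. It stands near the robot, right of the middle.
- tub3: small round white plastic tub, 36 mm diameter, 22 mm tall, origin at the centre of its underside; to be left alone. It stands beyond the row, in the middle.
- bangle: loose gold-coloured bangle lying flat, 66 mm outer diameter, 8 mm tall, origin at the centre of its underside; to be left alone
- dish: small white ceramic dish, 76 mm diameter, 28 mm tall, origin at the centre of its underside; to be left alone
- brush: brush lying flat off to the left, origin near its middle on the counter; to be left alone
Things that resemble listed ones, but are neither listed nor needed, are in the scene too. Leave any purple or yellow look-alike of the bottle alone.

How it is judged (in metres and radians):
On the way:
1. the square bottle stands fully down in the pocket with its cap still on (z of bottle in the frame of pocket between -0.002 and 0.002 m and horizontal distance between bottle and pocket below 0.005 m and angle between bottle's own z axis and vertical below 0.03 rad and z of cap in the frame of bottle below 0.074 m and horizontal distance between cap and bottle below 0.006 m), for 0.2 s.
At the end, for the whole second after the job is handed in: The square bottle stands at rest on the pocket's floor (within 2 mm in height, 5 mm sideways, 1.7 degrees of tilt) and the fingers hold its cap, off the bottle, at rest and level within 11 degrees, its lower rim 20 to 100 mm above the mouth (5 cm asked) and within 25 mm of straight above the bottle (z of bottle in the frame of pocket between -0.002 and 0.002 m and horizontal distance between bottle and pocket below 0.005 m and angle between bottle's own z axis and vertical below 0.03 rad and z of cap in the frame of bottle between 0.108 and 0.188 m and horizontal distance between cap and bottle below 0.025 m and angle between cap's own z axis and vertical below 0.2 rad and linear speed of each of cap, bottle below 0.02 m/s and contact force between the fingers and cap above 1 N and contact force between cap and bottle below 0.2 N); the arm keeps its last pose, push and grip.
It fails at once if the round bottle is moved by more than 25 mm (distance of round_bottle from where it was at the start of the episode above 0.025 m).
It fails at once if another loose thing (tub, bangle, dish or brush) is moved by more than 25 mm (distance of any of tub1, tub2, tub3, bangle, dish, brush from where it was at the start of the episode above 0.025 m).
It also fails if it takes over 51 s, if anything falls off the work surface, if the arm or the gripper's body presses on something with over 40 N, if the wrist force passes 120 N, or if a joint passes its speed limit or range.

## Working session

There is one attempt and no reset: what is moved stays moved. The work goes in short steps, Python scripts to look and compute and a tool call to move; the robot and the scene stay as the last step left them, time stands still between calls to the robot, and variables do not carry over. Pictures are saved under pics/ and viewed, and the job is handed in when it is done.

Besides the shell and the picture viewer there is one more tool, called after ">>>" in YAML: its name, and indented under it one key for each argument. jog_arm: Moves the arm, as the interface text tells. Its arguments: {"type":"object","properties":{"offset":{"type":"array","items":{"type":"array","items":{"type":"number"}}},"delta_rot":{"type":"array","items":{"type":"array","items":{"type":"number"}}},"jaw":{"type":"array","items":{"type":"number"}},"newtons":{"type":"number"}},"required":["offset","delta_rot","jaw"]}

```bash
ls; mkdir -p pics
python3 - <<'E'
from bench import monitor,cams,r
import cv2,numpy as np
np.set_printoptions(precision=4,suppress=True)
print(monitor.sense())
for n in ("scene","top"):
    p,d=cams.snapshot(n); cv2.imwrite(f"pics/{n}0.png",cv2.cvtColor(p,cv2.COLOR_RGB2BGR)); np.save(f"{n}0d.npy",d); print(n,cams.camera_model(n))
E
```

```text
pics
{'time': 0.0, 'joint_pos': array([66.8966,  7.5155, 85.3314,  0.0008, 87.261 , -4.8934]), 'qd': array([-0.1484,  0.0374, -0.0499, -0.0366,  0.0237, -0.0591]), 'joint_efforts': array([  0.0022, -56.9372, -50.0572,   0.0003,   0.0138,   0.    ]), 'tool_pos': array([187.2557, 569.4392, 230.2204]), 'tcp_rot': array([-179.99  ,    0.1074,   71.79  ]), 'ft_force': array([ 0.0837,  0.2086, -1.086 ]), 'wrist_torque': array([-0.0029, -0.0012,  0.0118]), 'finger_gap': 85.33436019289616}
scene {'K': array([[382.3706,   0.    , 258.9884],
       [  0.    , 382.3706, 189.3072],
       [  0.    ,   0.    ,   1.    ]]), 'camera_from_world': array([[   0.7644,    0.6447,   -0.0042, -508.2586],
       [   0.4712,   -0.5631,   -0.6789, -152.8528],
       [  -0.4401,    0.517 ,   -0.7342, 1151.3598],
       [   0.    ,    0.    ,    0.    ,    1.    ]])}
top {'K': array([[367.4201,   0.    , 249.2847],
       [  0.    , 367.4201, 201.0618],
       [  0.    ,   0.    ,   1.    ]]), 'camera_from_world': array([[  0.0285,  -0.9996,   0.0072,  80.5075],
       [ -0.9886,  -0.0293,  -0.1475, 593.6119],
       [  0.1477,  -0.0029,  -0.989 , 999.9477],
       [  0.    ,   0.    ,   0.    ,   1.    ]])}
```

View pics/scene0.png

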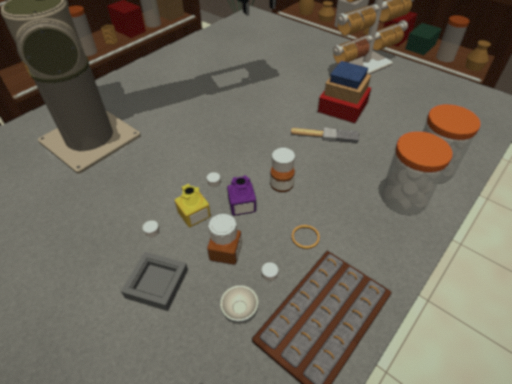

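View pics/top0.png

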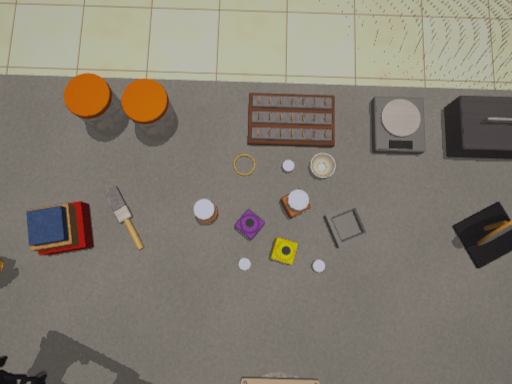

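```bash
cat > h.py <<'E'
import cv2,numpy as np
np.set_printoptions(precision=2,suppress=True)
from bench import monitor,cams,r
def pts(n,d):
    m=cams.camera_model(n);K=m["K"];T=np.linalg.inv(m["camera_from_world"])
    v,u=np.mgrid[:384,:512]
    P=np.stack([(u-K[0,2])/K[0,0]*d,(v-K[1,2])/K[1,1]*d,d],-1)
    W=P@T[:3,:3].T+T[:3,3]; W[d<=0]=np.nan; return W
def ray(n,uv,z):
    m=cams.camera_model(n);K=m["K"];T=np.linalg.inv(m["camera_from_world"])
    q=np.linalg.inv(K)@np.array([uv[0],uv[1],1.]);q=T[:3,:3]@q;o=T[:3,3]
    return o+q*(z-o[2])/q[2]
def proj(n,P):
    m=cams.camera_model(n);c=m["camera_from_world"]@np.append(P,1);p=m["K"]@c[:3];return p[:2]/p[2]
E
python3 - <<'E'
from h import *
t=cv2.imread("pics/top0.png");s=cv2.imread("pics/scene0.png")
a=cv2.resize(t[175:260,265:375],None,fx=5,fy=5,interpolation=cv2.INTER_CUBIC)
b=cv2.resize(s[205:315,115:250],None,fx=4,fy=4,interpolation=cv2.INTER_CUBIC)
cv2.imwrite("pics/ct0.png",a);cv2.imwrite("pics/cs0.png",b)
for n,(u0,v0,u1,v1) in (("top",(280,185,315,222)),("scene",(200,210,245,265))):
    d=np.load(f"{n}0d.npy");W=pts(n,d)[v0:v1,u0:u1].reshape(-1,3)
    c=W[abs(W[:,2]-104)<5]; print(n,"cap top",len(c),c.mean(0),np.nanmin(c,0),np.nanmax(c,0))
    c=W[(W[:,2]>50)&(W[:,2]<100)]; print("med z hist",np.histogram(W[:,2],bins=range(-10,120,8)))
for n,(u0,v0,u1,v1) in (("top",(320,200,370,252)),("scene",(118,250,192,312))):
    d=np.load(f"{n}0d.npy");W=pts(n,d)[v0:v1,u0:u1]
    z=W[...,2]; m=(abs(z-30)<4)
    q=W[m];rc=cv2.minAreaRect(q[:,:2].astype(np.float32));print(n,"block",m.sum(),rc, q[:,2].mean())
    print(np.histogram(z,bins=range(-10,50,4)))
E
```

```text
top cap top 346 [588.93 -32.44 104.66] [561.72 -59.63  99.25] [616.25  -5.33 108.6 ]
med z hist (array([ 73, 625,   8,  11,  10,  15,  12, 131,  22,   0,   4,  16,  12,
        32, 319,   1]), array([-10,  -2,   6,  14,  22,  30,  38,  46,  54,  62,  70,  78,  86,
        94, 102, 110, 118]))
scene cap top 487 [592.07 -34.18 104.43] [562.72 -61.38  99.12] [619.31  -5.02 108.34]
med z hist (array([ 43, 864, 107, 127, 102,  86,  85, 247, 101,   1,  48,  64,  58,
        78, 454,   0]), array([-10,  -2,   6,  14,  22,  30,  38,  46,  54,  62,  70,  78,  86,
        94, 102, 110, 118]))
top block 591 ((532.2566528320312, -186.1827392578125), (100.18988037109375, 101.42526245117188), 22.842823028564453) 29.890460879176832
(array([  1, 153, 859, 341, 367, 135,  20,  27,  72, 307, 284,  26,   0,
         0]), array([-10,  -6,  -2,   2,   6,  10,  14,  18,  22,  26,  30,  34,  38,
        42,  46]))
scene block 1066 ((532.8810424804688, -185.67990112304688), (102.97167205810547, 101.81944274902344), 22.60932731628418) 29.651783844877272
(array([   0,   93, 1844,  237,  738,  156,  116,  122,  200,  596,  470,
          0,    0,    0]), array([-10,  -6,  -2,   2,   6,  10,  14,  18,  22,  26,  30,  34,  38,
        42,  46]))
```

Run:
```python
from h import *
s=cv2.imread("pics/scene0.png")
cv2.imwrite("pics/cs1.png",cv2.resize(s[205:270,195:255],None,fx=9,fy=9,interpolation=cv2.INTER_CUBIC))
```

```text
(no output)
```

View pics/cs1.png

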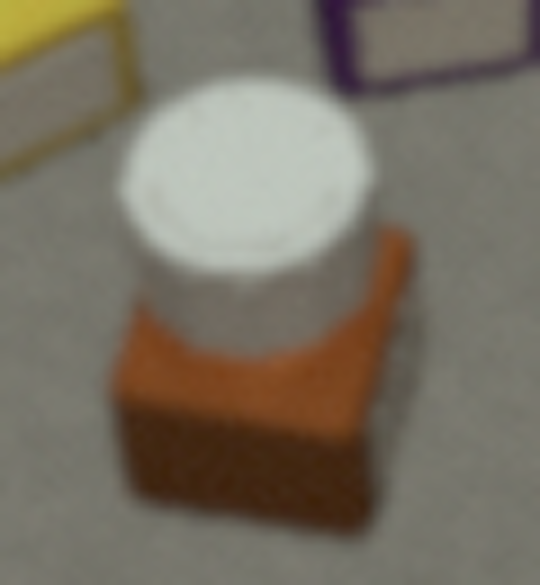

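View pics/ct0.png

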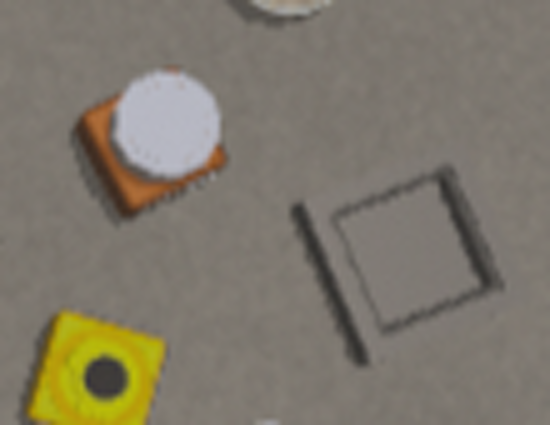

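View pics/cs0.png

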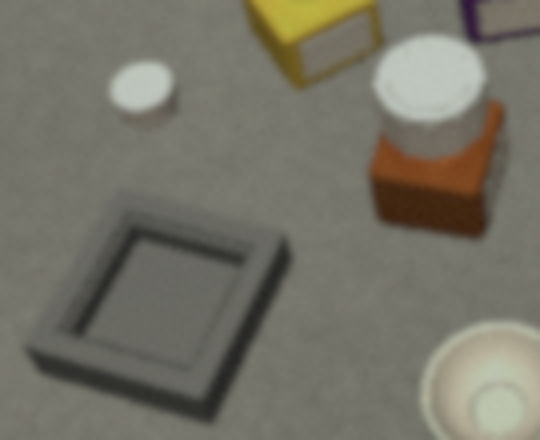

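Candidates: the amber square bottle with a white cap is at top (298,203) and scene (223,240). The round amber bottle is at top (205,209), and the yellow and purple open square look-alikes are at top (285,251) and (250,224). The crop shows an amber body with square edges, a twelve-sided white cap and a paper label, so (298,203) is the one meant. Next I'll measure the yaw of the bottle, cap and block using averaged frames.

Run:
```python
from h import *
for n in ("scene","top"):
    P=[];D=[]
    for i in range(12):
        p,d=cams.snapshot(n);P.append(p.astype(float));D.append(np.where(d>0,d,np.nan))
    D=np.array(D);print(n,"noise",np.nanmedian(np.nanstd(D,0)))
    np.save(n+"P.npy",np.mean(P,0));np.save(n+"D.npy",np.nan_to_num(np.nanmedian(D,0)))
bot=[]
for n,(u0,v0,u1,v1) in (("top",(275,180,320,225)),("scene",(200,205,250,268))):
    d=np.load(n+"D.npy");W=pts(n,d)[v0:v1,u0:u1];p=np.load(n+"P.npy")[v0:v1,u0:u1]
    z=W[...,2]
    c=W[abs(z-104)<2.5];
    (x,y),R=cv2.minEnclosingCircle(c[:,:2].astype(np.float32));print(n,"captop",c.mean(0),(x,y),R)
    m=(z>46)&(z<62)
    rc=cv2.minAreaRect(W[m][:,:2].astype(np.float32));print("body top",m.sum(),rc)
    bot.append(W[m]); 
    # body side faces
    m=(z>8)&(z<46);q=W[m];np.save(n+"side.npy",q);print("side",len(q))
    m=(z>72)&(z<101);np.save(n+"capside.npy",W[m]);print("capside",m.sum())
q=np.vstack(bot)[:,:2].astype(np.float32);print("both",cv2.minAreaRect(q))
for n,(u0,v0,u1,v1) in (("top",(320,200,370,252)),("scene",(118,250,192,312))):
    d=np.load(n+"D.npy");W=pts(n,d)[v0:v1,u0:u1];z=W[...,2];m=abs(z-30)<2.5
    print(n,"block",cv2.minAreaRect(W[m][:,:2].astype(np.float32)))
    m=abs(z-8)<2; 
    q=W[m];c=q[np.hypot(q[:,0]-532,q[:,1]+186)<50];print("floor",len(c),cv2.minAreaRect(c[:,:2].astype(np.float32)))
p=np.load("sceneP.npy");p=p[205:270,195:255][...,::-1]
g=p.mean(-1)[12:42];g=np.clip((p-90)*1.8,0,255)
cv2.imwrite("pics/avg.png",cv2.resize(g.astype(np.uint8),None,fx=9,fy=9,interpolation=cv2.INTER_CUBIC))
p=np.load("topP.npy")[183:225,275:320][...,::-1]
cv2.imwrite("pics/avgt.png",cv2.resize(p.astype(np.uint8),None,fx=12,fy=12,interpolation=cv2.INTER_CUBIC))
```

```text
scene noise 1.7635072
top noise 1.9560115
top captop [589.25 -32.46 104.72] (589.5109252929688, -32.396324157714844) 28.008480072021484
body top 157 ((589.2507934570312, -32.625022888183594), (63.50873565673828, 63.008827209472656), 28.420452117919922)
side 51
capside 37
scene captop [591.45 -33.65 104.63] (590.3680419921875, -32.65373611450195) 28.27581214904785
body top 381 ((562.74853515625, -11.476043701171875), (79.94671630859375, 148.62677001953125), 52.72647476196289)
side 613
capside 226
both ((562.7089233398438, -11.551071166992188), (80.25438690185547, 148.5081787109375), 52.51716613769531)
top block ((532.0486450195312, -186.23110961914062), (99.74427032470703, 100.23001861572266), 23.289751052856445)
floor 505 ((529.1876220703125, -179.1264190673828), (67.83303833007812, 84.52088928222656), 23.069103240966797)
scene block ((533.1541748046875, -185.50250244140625), (100.55614471435547, 100.4287338256836), 23.71068572998047)
floor 762 ((532.62841796875, -194.11666870117188), (61.40250778198242, 84.24028778076172), 23.557592391967773)
```

View pics/avg.png

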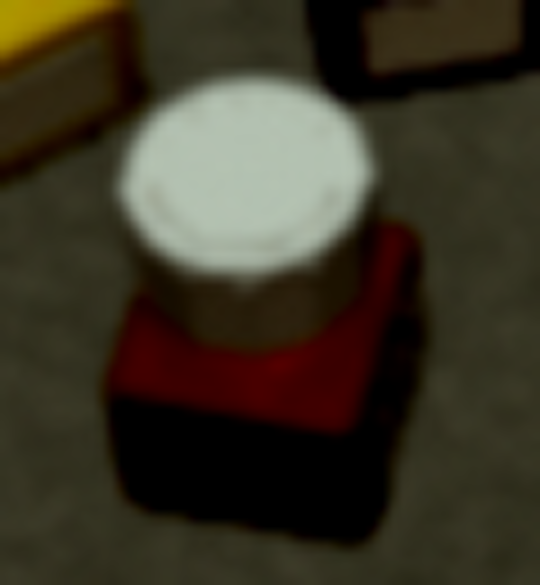

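View pics/avgt.png

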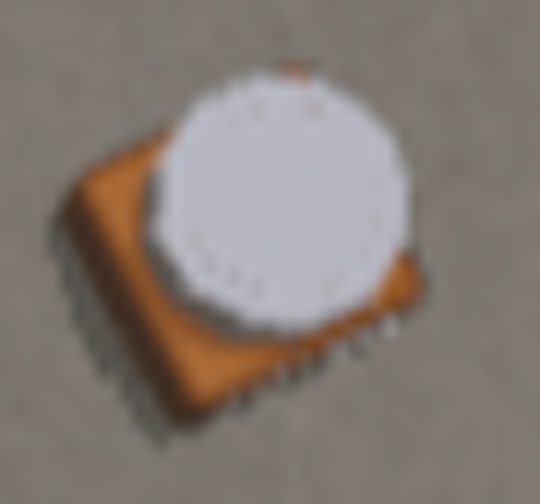

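Run:
```python
from h import *
c0=np.array([589.9,-32.5])
# body sides: only near-body pts
for n in("scene","top"):
    q=np.load(n+"side.npy");q=q[np.abs(q[:,:2]-c0).max(1)<52]
    a=np.degrees(np.arctan2(q[:,1]-c0[1],q[:,0]-c0[0]))
    print(n,np.histogram(a,bins=range(-180,181,20)))
q=np.load("sceneside.npy");q=q[np.hypot(*(q[:,:2]-c0).T)<50]
# yaw from faces: distribution of rotated coords
import scipy.optimize as so
q2=q[:,:2]-c0
def f(t):
    t=np.radians(t);X=q2@np.array([[np.cos(t),-np.sin(t)],[np.sin(t),np.cos(t)]])
    return np.median(np.abs(np.abs(X).max(1)-32))
ts=np.arange(0,90,.5);e=[f(t) for t in ts];print("side face yaw",ts[np.argsort(e)[:6]],min(e))
# body top rect from scene+top, limited
for n,(u0,v0,u1,v1) in (("top",(275,180,320,225)),("scene",(200,205,250,268))):
    W=pts(n,np.load(n+"D.npy"))[v0:v1,u0:u1];z=W[...,2];p=np.load(n+"P.npy")[v0:v1,u0:u1]
    m=(z>47)&(z<62)&(np.hypot(W[...,0]-c0[0],W[...,1]-c0[1])<50)&(p[...,0]-p[...,2]>25)
    print(n,"body top",m.sum(),cv2.minAreaRect(W[m][:,:2].astype(np.float32)))
# cap side
q=np.load("scenecapside.npy");q=q[(q[:,2]>75)&(q[:,2]<98)];v=q[:,:2]-c0
a=np.degrees(np.arctan2(v[:,1],v[:,0]));R=np.hypot(*v.T);k=(R<33)&(R>24);a=a[k];R=R[k]
for lo in range(-180,180,10):
    s=(a>=lo)&(a<lo+10)
    if s.sum()>3:print(lo,s.sum(),R[s].mean(),R[s].std())
# intensity around cap side projected on z=88, radius 28.5
g=np.load("sceneP.npy").mean(-1).astype(np.float32)
for off in range(-130,50,4):
    t=np.radians(off);vals=[]
    for zz in np.arange(77,97,2):
        P=np.array([c0[0]+.5+28.5*np.cos(t),c0[1]+28.5*np.sin(t),zz]);uv=proj("scene",P)
        vals.append(cv2.getRectSubPix(g,(1,1),(float(uv[0]),float(uv[1])))[0,0])
    print(off,uv.round(1),np.round(vals,0))
```

```text
scene (array([ 0,  0,  0, 15, 63, 48, 48, 63, 40, 15, 14, 19,  4,  0,  0,  0,  0,
        0]), array([-180, -160, -140, -120, -100,  -80,  -60,  -40,  -20,    0,   20,
         40,   60,   80,  100,  120,  140,  160,  180]))
top (array([ 2,  2,  2,  1,  0,  0,  0,  0,  0,  0,  0,  0,  3,  9,  7,  9, 11,
        5]), array([-180, -160, -140, -120, -100,  -80,  -60,  -40,  -20,    0,   20,
         40,   60,   80,  100,  120,  140,  160,  180]))
side face yaw [28.5 29.  29.5 28.  27.5 30. ] 0.34327185365583546
top body top 143 ((589.4197387695312, -32.3161735534668), (63.79792022705078, 62.30229949951172), 29.466276168823242)
scene body top 342 ((591.1588134765625, -33.33708953857422), (63.11833953857422, 62.326393127441406), 29.29184341430664)
-140 4 28.824085954598324 0.483269970288609
-110 8 28.517939075836374 0.40379990850263925
-100 9 27.784733813513434 0.16750356561084917
-90 10 28.008912729561633 0.2611560087438207
-80 13 28.76595844447692 0.49454493038698283
-70 13 27.994139022714066 0.215635851186572
-60 16 28.002708338675653 0.36859473298098816
-50 16 28.761541558051178 0.561
[... 2707 characters left out ...]
96. 97. 98. 98. 98. 98. 98. 98. 99. 99.]
10 [233.2 232.4] [95. 97. 97. 97. 97. 97. 97. 97. 97. 99.]
14 [233.7 231.7] [95. 95. 96. 96. 96. 96. 96. 96. 97. 99.]
18 [234.1 231. ] [92. 93. 93. 94. 94. 94. 94. 94. 96. 99.]
22 [234.5 230.3] [ 90.  91.  91.  91.  92.  91.  91.  93.  96. 102.]
26 [234.8 229.5] [ 89.  89.  90.  90.  89.  89.  90.  93.  97. 104.]
30 [235.  228.8] [ 88.  88.  88.  88.  88.  89.  91.  94. 100. 107.]
34 [235.2 228. ] [ 87.  87.  87.  87.  88.  91.  94. 100. 106. 113.]
38 [235.3 227.3] [ 86.  87.  87.  88.  90.  95. 100. 106. 113. 120.]
42 [235.3 226.5] [ 86.  86.  88.  91.  96. 101. 107. 113. 120. 128.]
46 [235.3 225.8] [ 87.  89.  92.  97. 102. 108. 115. 121. 130. 139.]
```

Run:
```python
from h import *
c0=np.array([589.9,-32.5])
q=np.load("scenecapside.npy");q=q[(q[:,2]>75)&(q[:,2]<98)];v=q[:,:2]-c0
a=np.arctan2(v[:,1],v[:,0]);R=np.hypot(*v.T);k=(R<31)&(R>26)&(a>-2)&(a<.4);a=a[k];R=R[k]
A=np.c_[np.ones_like(a),np.cos(a),np.sin(a),np.cos(12*a),np.sin(12*a)]
x=np.linalg.lstsq(A,R,rcond=None)[0];print(x,"corner phase deg mod30",np.degrees(np.arctan2(x[4],x[3]))/12,"centre",c0+x[1:3])
```

```text
[28.35  0.12  0.19 -0.56  0.11] corner phase deg mod30 14.111688762191209 centre [590.02 -32.31]
```

>>> jog_arm:
  offset:
    - [-28,35.5,0]
    - [-28,35.5,0]
    - [-28,35.5,0]
    - [-28,35.5,0]
    - [-28,35.5,0]
    - [-28,35.5,0]
    - [-28,35.5,0]
    - [-28,35.5,0]
    - [-28,35.5,0]
    - [-28,35.5,0]
    - [-28,35.5,0]
    - [-28,35.5,0]
    - [-28,35.5,0]
    - [-28,35.5,0]
    - [-28,35.5,0]
    - [-28,35.5,0]
  delta_rot:
    - [0,0,0]
    - [0,0,0]
    - [0,0,0]
    - [0,0,0]
    - [0,0,0]
    - [0,0,0]
    - [0,0,0]
    - [0,0,0]
    - [0,0,0]
    - [0,0,0]
    - [0,0,0]
    - [0,0,0]
    - [0,0,0]
    - [0,0,0]
    - [0,0,0]
    - [0,0,0]
  jaw: [100,100,100,100,100,100,100,100,100,100,100,100,100,100,100,100]

```text
time: 2.9
tool_pos: [600.5, -51.3, 232.9]
tcp_rot: [179.6, -0.3, 72.3]
ft_force: [0.7, 0.8, 0.1]
finger_gap: 85.3
```

>>> jog_arm:
  offset:
    - [0,0,0]
    - [0,0,5]
    - [0,0,5]
    - [0,0,10]
    - [0,0,10]
    - [0,0,10]
    - [0,0,0]
  delta_rot:
    - [0,0,7.2]
    - [0,0,7.2]
    - [0,0,7.2]
    - [0,0,7.2]
    - [0,0,7.2]
    - [0,0,7.2]
    - [0,0,0]
  jaw: [100,100,100,100,100,100,100]

```text
time: 3.6
tool_pos: [603.4, -59.7, 189.9]
tcp_rot: [179.9, -0.4, 27.0]
ft_force: [-0.9, 0.6, -0.5]
finger_gap: 85.1
```

```bash
cat >> h.py <<'E'
from scipy.spatial.transform import Rotation as Ro
def go(x,y,z,yaw):
    s=monitor.sense();R=Ro.from_euler('xyz',s["tcp_rot"],degrees=True)
    T=Ro.from_euler('xyz',[180,0,yaw],degrees=True)
    print("t",s["time"],"pos",s["tool_pos"],s["tcp_rot"],"gap",s["finger_gap"],"F",s["ft_force"],"M",s["wrist_torque"],"j6",s["joint_pos"][5])
    print("offset",R.inv().apply(np.array([x,y,z])-s["tool_pos"]),"rot",(R.inv()*T).as_rotvec(degrees=True))
E
python3 -c "
from h import *
go(590,-32.4,190,29.1)"
```

```text
t 3.6 pos [603.4  -59.7  189.86] [179.93  -0.39  27.  ] gap 85.09310281039228 F [-0.9   0.63 -0.5 ] M [-0.02  0.05 -0.06] j6 -37.627440901047834
offset [  0.45 -30.4   -0.18] rot [ 0.07 -0.39 -2.1 ]
```

>>> jog_arm:
  offset:
    - [0,-15,0]
    - [0,-15,0]
    - [0,0,0]
    - [0,0,0]
  delta_rot:
    - [0,0,-2]
    - [0,0,0]
    - [0,0,0]
    - [0,0,0]
  jaw: [100,100,100,100]

```text
time: 4.0
tool_pos: [588.4, -30.2, 191.7]
tcp_rot: [179.9, -0.5, 29.8]
ft_force: [-0.4, -0.9, -0.4]
finger_gap: 85.7
```

```bash
python3 -c "
from h import *
go(590,-32.4,190,29.1)
s=monitor.sense();print(s['joint_pos'],s['qd'])
go(590,-32.4,190,29.1)"
```

```text
t 4.0 pos [588.35 -30.19 191.66] [179.87  -0.48  29.81] gap 85.73987187550101 F [-0.41 -0.87 -0.4 ] M [0.01 0.02 0.02] j6 -37.875807596234125
offset [0.32 2.73 1.67] rot [ 0.12 -0.48  0.71]
[ -8.04   6.55  90.43   0.19  82.57 -37.88] [ 1.16 -1.13  0.5   0.35  0.28 -0.22]
t 4.0 pos [588.35 -30.19 191.66] [179.87  -0.48  29.81] gap 85.73987187550101 F [-0.41 -0.87 -0.4 ] M [0.01 0.02 0.02] j6 -37.875807596234125
offset [0.32 2.73 1.67] rot [ 0.12 -0.48  0.71]
```

>>> jog_arm:
  offset:
    - [0,2.5,20]
    - [0,0,30]
    - [0,0,30]
    - [0,0,25]
    - [0,0,10]
    - [0,0,0]
    - [0,0,0]
  delta_rot:
    - [0,-0.4,0.7]
    - [0,0,0]
    - [0,0,0]
    - [0,0,0]
    - [0,0,0]
    - [0,0,0]
    - [0,0,0]
  jaw: [100,100,100,100,100,100,100]

```text
time: 4.7
tool_pos: [591.5, -33.7, 71.5]
tcp_rot: [179.7, -0.2, 29.1]
ft_force: [0.6, 0.2, 0.2]
finger_gap: 85.5
```

```bash
python3 -c "
from h import *
go(590,-32.4,70,29.1)
p,d=cams.snapshot('scene');cv2.imwrite('pics/s1.png',cv2.resize(p[150:280,150:300,::-1],None,fx=4,fy=4,interpolation=cv2.INTER_CUBIC))"
```

```text
t 4.7 pos [591.55 -33.66  71.46] [179.69  -0.15  29.14] gap 85.51588786079955 F [0.63 0.21 0.19] M [0.   0.03 0.04] j6 -37.20770644580699
offset [-0.74 -1.86  1.45] rot [ 0.31 -0.15  0.04]
```

View pics/s1.png

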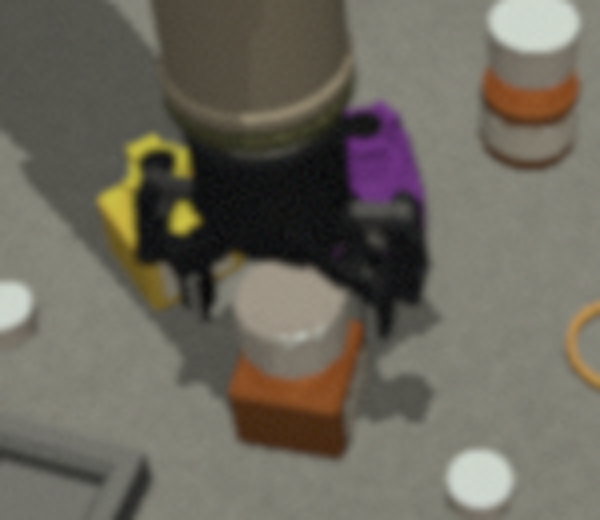

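>>> jog_arm:
  offset:
    - [-0.7,-1.8,2]
    - [0,0,0]
    - [0,0,0]
    - [0,0,0]
    - [0,0,0]
    - [0,0,0]
    - [0,0,0]
    - [0,0,0]
    - [0,0,0]
    - [0,0,0]
  delta_rot:
    - [0.3,0,0]
    - [0,0,0]
    - [0,0,0]
    - [0,0,0]
    - [0,0,0]
    - [0,0,0]
    - [0,0,0]
    - [0,0,0]
    - [0,0,0]
    - [0,0,0]
  jaw: [100,90,80,72,66,60,50,40,40,40]
  newtons: 50

```text
time: 5.75
tool_pos: [593.3, -33.0, 74.8]
tcp_rot: [179.7, -0.5, 29.1]
ft_force: [-1.5, -0.6, 0.5]
finger_gap: 54.8
```

```bash
python3 -c "
from h import *
go(590,-32.4,70,29.1)
p,d=cams.snapshot('scene');cv2.imwrite('pics/s2.png',cv2.resize(p[180:280,170:290,::-1],None,fx=5,fy=5,interpolation=cv2.INTER_CUBIC))"
```

```text
t 5.75 pos [593.25 -33.    74.79] [179.73  -0.51  29.14] gap 54.80543003553967 F [-1.45 -0.57  0.45] M [-0.02  0.08  0.02] j6 -37.35654221335319
offset [-2.59 -2.13  4.76] rot [ 0.27 -0.51  0.04]
```

View pics/s2.png

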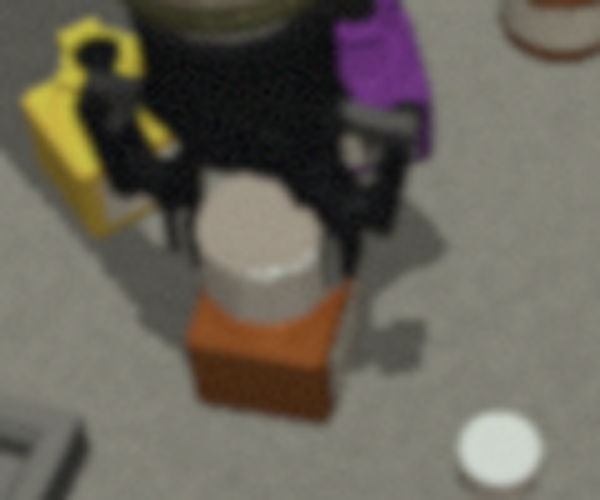

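```bash
python3 -c "
from h import *
for i in range(4):
  go(590,-32.4,70,29.1);cams.snapshot('scene')"|grep pos
```

```text
t 5.8 pos [593.27 -33.02  74.83] [179.72  -0.51  29.15] gap 55.292710717806855 F [-1.04 -0.17  0.36] M [-0.02  0.04  0.02] j6 -37.35792563650246
t 5.85 pos [593.26 -33.02  74.8 ] [179.72  -0.51  29.15] gap 54.86688136145421 F [-0.86 -0.54  0.01] M [-0.01  0.1  -0.01] j6 -37.3585808399836
t 5.9 pos [593.27 -33.02  74.84] [179.72  -0.51  29.14] gap 55.03841932658535 F [-1.1  -0.12  0.8 ] M [0.01 0.12 0.01] j6 -37.355339172816514
t 5.95 pos [593.28 -33.04  74.84] [179.72  -0.51  29.14] gap 55.12758400064614 F [-0.43 -0.07  0.07] M [ 0.    0.07 -0.03] j6 -37.35659656845714
```

>>> jog_arm:
  offset:
    - [0,0,0]
    - [0,0,2]
    - [0,-0.5,5]
    - [0,0,0.5]
    - [0,0,0.5]
    - [0,0,0.5]
    - [0,0,0.5]
  delta_rot:
    - [0,0,0]
    - [0,0,0]
    - [0.2,-0.5,0]
    - [0,0,0]
    - [0,0,0]
    - [0,0,0]
    - [0,0,0]
  jaw: [75,75,75,72,62,40,40]

```text
time: 6.7
tool_pos: [592.8, -32.8, 65.4]
tcp_rot: [179.9, 0.1, 29.1]
ft_force: [-4.1, -0.4, 4.3]
finger_gap: 55.3
```

```bash
python3 -c "
from h import *
go(590,-32.4,70,29.1)"
```

```text
t 6.7 pos [592.84 -32.77  65.43] [179.94   0.09  29.15] gap 55.27513700944749 F [-4.14 -0.37  4.33] M [ 0.01  0.43 -0.  ] j6 -37.15720140628695
offset [-2.3  -1.7  -4.56] rot [0.06 0.09 0.05]
```

>>> jog_arm:
  offset:
    - [0,0,0]
    - [-1,0,-4]
    - [0,0,0]
    - [0,0,0]
    - [0,0,0]
    - [0,0,0]
    - [0,0,0]
  delta_rot:
    - [0,0,0]
    - [0,0,0]
    - [0,0,0]
    - [0,0,0]
    - [0,0,0]
    - [0,0,0]
    - [0,0,0]
  jaw: [75,75,72,62,40,40,40]

```text
time: 7.4
tool_pos: [592.4, -33.0, 69.6]
tcp_rot: [179.9, 0.0, 29.1]
ft_force: [-0.4, -1.0, 0.1]
finger_gap: 55.0
```

```bash
python3 -c "
from h import *
go(590,-32.4,70,29.1)
p,d=cams.snapshot('scene');cv2.imwrite('pics/s3.png',cv2.resize(p[180:280,170:290,::-1],None,fx=5,fy=5,interpolation=cv2.INTER_CUBIC))"
```

```text
t 7.4 pos [592.38 -32.98  69.61] [179.93   0.01  29.15] gap 54.98524104881877 F [-0.41 -1.    0.1 ] M [ 0.    0.05 -0.02] j6 -37.224174072187374
offset [-1.8  -1.67 -0.39] rot [0.07 0.01 0.05]
```

View pics/s3.png

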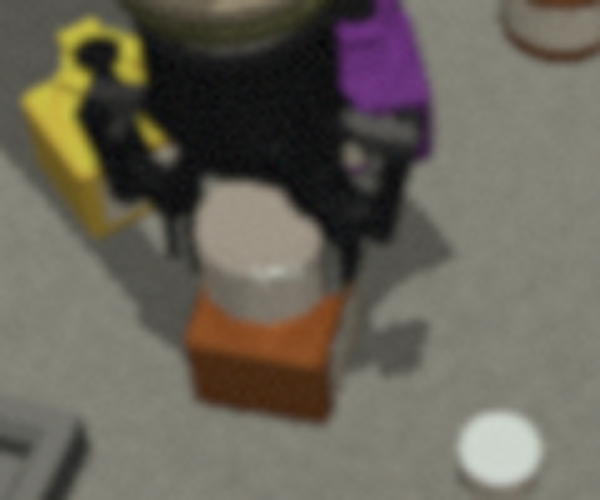

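>>> jog_arm:
  offset:
    - [0,0,-8]
    - [0,0,-20]
    - [0,0,-25]
    - [0,0,-12]
    - [0,0,0]
    - [0,0,0]
  delta_rot:
    - [0,0,0]
    - [0,0,0]
    - [0,0,0]
    - [0,0,0]
    - [0,0,0]
    - [0,0,0]
  jaw: [40,40,40,40,40,40]

```text
time: 8.05
tool_pos: [588.6, -32.2, 132.6]
tcp_rot: [-179.7, 0.4, 29.2]
ft_force: [-0.3, -0.9, -5.3]
finger_gap: 55.0
```

```bash
python3 -c "
from h import *
go(532.6,-186,130,23.5)"
```

```text
t 8.05 pos [588.63 -32.24 132.62] [-179.74    0.43   29.15] gap 54.96890990144262 F [-0.28 -0.87 -5.29] M [-0.03  0.03 -0.02] j6 -37.22539957838928
offset [-123.8   107.01    3.05] rot [-0.24  0.44  5.65]
```

>>> jog_arm:
  offset:
    - [-15,13,0]
    - [-25,21.5,0]
    - [-28,24,0]
    - [-28,24,0]
    - [-18,16,0]
    - [-9,8,0]
    - [0,0,0]
    - [0,0,0]
  delta_rot:
    - [0,0,0]
    - [0,0,1]
    - [0,0,1.5]
    - [0,0,1.5]
    - [0,0,1]
    - [0,0,0]
    - [0,0,0]
    - [0,0,0]
  jaw: [40,40,40,40,40,40,40,40]

```text
time: 8.85
tool_pos: [521.6, -184.6, 122.2]
tcp_rot: [-179.2, 1.0, 24.2]
ft_force: [0.8, 0.6, -4.6]
finger_gap: 55.6
```

Run:
```python
from h import *
go(532.6,-186,130,23.5)
I={}
for n in("scene","top"):
    P=[];D=[]
    for i in range(6):
        p,d=cams.snapshot(n);P.append(p.astype(float));D.append(np.where(d>0,d,np.nan))
    p=np.mean(P,0);d=np.nan_to_num(np.nanmedian(D,0));I[n]=(p,d);np.save(n+"P2.npy",p);np.save(n+"D2.npy",d)
    W=pts(n,d)
    m=(p[...,0]-p[...,2]>25)&(p[...,0]<1.6*p[...,1]+400)&(np.hypot(W[...,0]-532,W[...,1]+186)<75)&(p[...,0]>1.3*p[...,1])
    z=W[...,2];print(n,m.sum(),np.histogram(z[m],bins=range(40,140,8)))
    v,u=np.where(m);print(u.min(),u.max(),v.min(),v.max())
    np.save(n+"m2.npy",W[m])
    cv2.imwrite(f"pics/p2{n}.png",cv2.resize(p[max(v.min()-40,0):v.max()+60,u.min()-50:u.max()+50,::-1].astype(np.uint8),None,fx=4,fy=4,interpolation=cv2.INTER_CUBIC))
go(532.6,-186,130,23.5)
```

```text
t 8.85 pos [ 521.58 -184.64  122.22] [-179.17    0.95   24.16] gap 55.55880405502434 F [ 0.78  0.64 -4.56] M [ 0.04 -0.08 -0.03] j6 -48.80131654662341
offset [ 9.37  5.63 -8.02] rot [-0.82  0.96  0.65]
scene 689 (array([  0,   0,  19,  55,  52,  54,  58, 198, 233,   1,   8,   1]), array([ 40,  48,  56,  64,  72,  80,  88,  96, 104, 112, 120, 128, 136]))
122 164 243 281
top 258 (array([  0,   1,   5,  13,  19,  18,  20,  37, 131,   1,   3,   6]), array([ 40,  48,  56,  64,  72,  80,  88,  96, 104, 112, 120, 128, 136]))
337 359 217 242
t 9.45 pos [ 521.87 -185.17  123.07] [-179.25    0.93   24.18] gap 54.915252388391224 F [-0.83  0.09 -5.38] M [-0.    0.02  0.01] j6 -48.82290205549555
offset [ 9.34  5.06 -7.15] rot [-0.75  0.94  0.67]
```

Run:
```python
from h import *
q=np.load("scenem2.npy");t=np.load("topm2.npy")
c=np.array([522,-185])
for nm,a in(("scene",q),("top",t)):
    k=a[(a[:,2]>98)&(a[:,2]<113)];print(nm,len(k),cv2.minAreaRect(k[:,:2].astype(np.float32)))
# side faces in scene: split by angle & fit lines
s=q[(q[:,2]>58)&(q[:,2]<98)]
v=s[:,:2]-c
for yaw in (113.5-180,23.5):
    n=np.array([np.cos(np.radians(yaw)),np.sin(np.radians(yaw))]);tt=np.array([-n[1],n[0]])
    a=v@n;b=v@tt;k=(a>27)&(a<40)&(abs(b)<27);
    if k.sum()>10:
        f=np.polyfit(b[k],a[k],1);e=a[k]-np.polyval(f,b[k]);print("face normal",yaw,k.sum(),"slope deg",-np.degrees(np.arctan(f[0])),"-> normal yaw",yaw-np.degrees(np.arctan(f[0])),"dist",f[1],"rms",e.std())
        A=np.c_[np.ones(k.sum()),b[k],s[k,2]-80];print(" tilt",np.degrees(np.arctan(np.linalg.lstsq(A,a[k],rcond=None)[0][2])))
```

```text
scene 406 ((521.1764526367188, -183.6853790283203), (60.89207077026367, 62.75355529785156), 23.512609481811523)
top 163 ((512.3424072265625, -168.53060913085938), (62.44004821777344, 30.208498001098633), 23.359947204589844)
face normal -66.5 209 slope deg 0.46724004770439626 -> normal yaw -66.0327599522956 dist 29.152425860271535 rms 0.3185352647731908
 tilt 0.8833974672713419
face normal 23.5 41 slope deg -0.8242785938217894 -> normal yaw 22.675721406178212 dist 29.7562869766642 rms 0.4264110304536566
 tilt 0.928199130018221
```

View pics/p2scene.png

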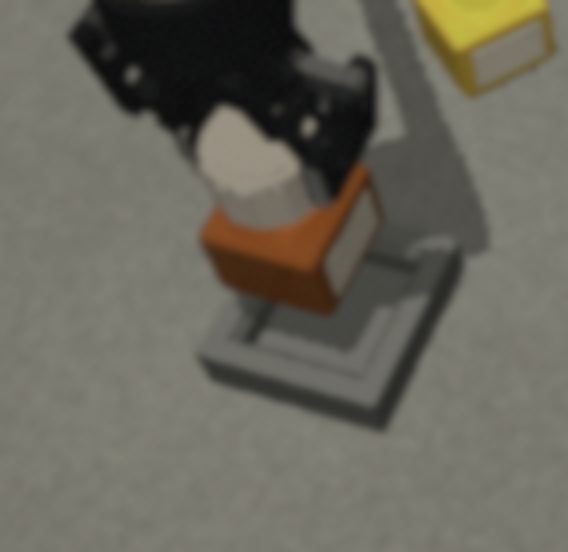

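View pics/p2top.png

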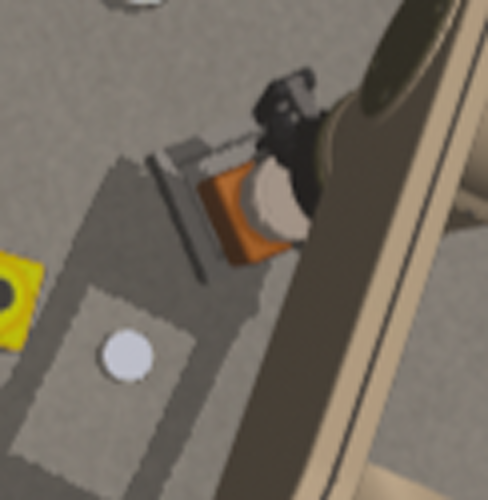

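Run:
```python
from h import *
s0=np.load("sceneside.npy");q=np.load("scenem2.npy")
def faces(s,c,yaw0):
    v=s[:,:2]-c;out=c.astype(float).copy()
    for yaw in (yaw0-90,yaw0):
        n=np.array([np.cos(np.radians(yaw)),np.sin(np.radians(yaw))]);tt=np.array([-n[1],n[0]])
        a=v@n;b=v@tt;k=(a>24)&(a<40)&(abs(b)<26)
        for _ in range(3):
            A=np.c_[np.ones(k.sum()),b[k]];x=np.linalg.lstsq(A,a[k],rcond=None)[0];e=a-x[0]-x[1]*b;k=(abs(e)<1.2)&(abs(b)<26)
        out+=n*(x[0]-32);print(yaw,k.sum(),x[0],np.degrees(np.arctan(x[1])))
    print("centre",out)
faces(s0[(s0[:,2]>10)&(s0[:,2]<44)],np.array([590,-32.4]),29)
faces(q[(q[:,2]>62)&(q[:,2]<98)],np.array([522,-185]),23.5)
s=monitor.sense();R=Ro.from_euler('xyz',s["tcp_rot"],degrees=True)
# axis point at body mid height: bottle z 27 => 42.6mm beyond TCP at grasp z69.6
print("expected mid-body", s["tool_pos"]+R.apply([0,-1.7,69.6-27]), "bottom",s["tool_pos"]+R.apply([0,-1.7,69.6]), R.apply([0,0,1]))
```

```text
-61 190 31.823002478963577 0.25471920403855275
29 61 32.4462513508367 0.3537559534343516
centre [590.3  -32.03]
-66.5 196 29.18267919094951 -0.33199562294037216
23.5 31 29.77825601155586 0.4550879601272063
centre [ 518.84 -183.3 ]
expected mid-body [ 520.31 -183.4    80.5 ] bottom [ 519.77 -183.25   53.5 ] [-0.02  0.01 -1.  ]
```

```bash
python3 -c "
from h import *
go(534.3,-187.2,128,23.8)"
```

```text
t 9.45 pos [ 521.87 -185.17  123.07] [-179.25    0.93   24.18] gap 54.915252388391224 F [-0.83  0.09 -5.38] M [-0.    0.02  0.01] j6 -48.82290205549555
offset [10.43  6.87 -5.19] rot [-0.75  0.94  0.37]
```

>>> jog_arm:
  offset:
    - [5,3.5,-2.5]
    - [5,3.5,-2.5]
    - [0,0,0]
    - [0,0,0]
  delta_rot:
    - [-0.7,0.9,0.3]
    - [0,0,0]
    - [0,0,0]
    - [0,0,0]
  jaw: [40,40,40,40]

```text
time: 9.85
tool_pos: [535.3, -187.9, 128.7]
tcp_rot: [180.0, -0.1, 23.8]
ft_force: [-0.7, 0.7, -5.0]
finger_gap: 55.3
```

```bash
cat >> h.py <<'E'
def faces(s,c,yaw0):
    c=np.array(c,float);v=s[:,:2]-c;out=c.copy()
    for yaw in (yaw0-90,yaw0):
        n=np.array([np.cos(np.radians(yaw)),np.sin(np.radians(yaw))]);tt=np.array([-n[1],n[0]])
        a=v@n;b=v@tt;k=(a>24)&(a<40)&(abs(b)<26)
        for _ in range(3):
            A=np.c_[np.ones(k.sum()),b[k]];x=np.linalg.lstsq(A,a[k],rcond=None)[0];e=a-x[0]-x[1]*b;k=(abs(e)<1.2)&(abs(b)<26)
        out+=n*(x[0]-32);print("face",yaw,k.sum(),x[0],"yaw err",np.degrees(np.arctan(x[1])))
    print("centre",out)
def grab(n,k=6):
    P=[];D=[]
    for i in range(k):
        p,d=cams.snapshot(n);P.append(p.astype(float));D.append(np.where(d>0,d,np.nan))
    return np.mean(P,0),np.nan_to_num(np.nanmedian(D,0))
E
python3 - <<'E'
from h import *
go(534.3,-187.2,128,23.8)
p,d=grab("scene",8);W=pts("scene",d);z=W[...,2]
s=monitor.sense();zb=s["tool_pos"][2]-69.6;print("underside",zb)
near=np.hypot(W[...,0]-533,W[...,1]+186)<60
m=near&(z>zb+9)&(z<zb+45);faces(W[m],[533,-185.7],23.5)
m=near&(z>zb+9)&(z<zb+45)
k=(np.hypot(W[...,0]-533,W[...,1]+186)<80)&(abs(z-30)<2.5);print("block",cv2.minAreaRect(W[k][:,:2].astype(np.float32)))
m=near&(z>zb+50)&(z<zb+62)&(p[...,0]>1.3*p[...,1]);print("shoulder",cv2.minAreaRect(W[m][:,:2].astype(np.float32)),"z",np.percentile(z[m],[5,50,95]))
cv2.imwrite("pics/p3.png",cv2.resize(p[195:320,105:215,::-1].astype(np.uint8),None,fx=4,fy=4,interpolation=cv2.INTER_CUBIC))
E
```

```text
t 9.85 pos [ 535.28 -187.89  128.7 ] [179.95  -0.08  23.83] gap 55.29101970660897 F [-0.68  0.74 -5.03] M [ 0.01 -0.05 -0.03] j6 -48.37722659352448
offset [-0.62 -1.02  0.7 ] rot [ 0.05 -0.08  0.03]
underside 58.863269486533426
face -66.5 197 33.184480281684685 yaw err 0.16906588218918941
face 23.5 192 31.558669917204654 yaw err 0.038160671341740476
centre [ 533.07 -186.96]
block ((533.5025024414062, -185.44888305664062), (100.30608367919922, 100.2934799194336), 23.141117095947266)
shoulder ((534.3958129882812, -187.05538940429688), (59.39542007446289, 60.9755973815918), 23.597551345825195) z [109.47 111.19 116.77]
```

View pics/p3.png

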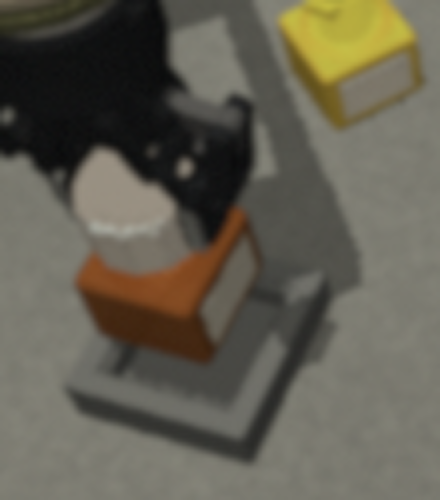

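>>> jog_arm:
  offset:
    - [0.5,-1.3,8]
    - [0,0,10]
    - [0,0,6]
    - [0,0,0]
    - [0,0,0]
  delta_rot:
    - [0,0,0]
    - [0,0,0]
    - [0,0,0]
    - [0,0,0]
    - [0,0,0]
  jaw: [40,40,40,40,40]

```text
time: 10.75
tool_pos: [534.1, -185.8, 101.1]
tcp_rot: [-179.9, 0.0, 23.8]
ft_force: [0.5, 0.2, -4.8]
finger_gap: 55.1
```

```bash
python3 -c "
from h import *
go(535.2,-186.5,100,23.7)"
```

```text
t 10.75 pos [ 534.09 -185.85  101.1 ] [-179.95    0.     23.83] gap 55.133565792678844 F [ 0.45  0.23 -4.83] M [0.   0.04 0.  ] j6 -48.24119228769254
offset [0.75 1.04 1.1 ] rot [-0.05  0.    0.13]
```

>>> jog_arm:
  offset:
    - [0.7,0.9,3]
    - [0,0,4]
    - [0,0,5]
    - [0,0,4]
    - [0,0,3]
  delta_rot:
    - [0,0,0]
    - [0,0,0]
    - [0,0,0]
    - [0,0,0]
    - [0,0,0]
  jaw: [40,40,40,40,40]

```text
time: 11.25
tool_pos: [535.9, -186.8, 81.5]
tcp_rot: [180.0, -0.1, 23.8]
ft_force: [0.3, -0.4, -4.3]
finger_gap: 55.1
```

```bash
python3 -c "
from h import *
go(535.2,-186.5,78,23.7)"
```

```text
t 11.25 pos [ 535.91 -186.83   81.54] [179.97  -0.06  23.83] gap 55.11223554303853 F [ 0.31 -0.36 -4.28] M [-0.01 -0.03  0.03] j6 -48.249144115311935
offset [-0.52 -0.59  3.53] rot [ 0.03 -0.06  0.13]
```

Inside the pocket now: the underside is about 12 mm up and there's no contact. I'll go down the last few millimetres slowly.

>>> jog_arm:
  offset:
    - [-0.5,-0.5,1.5]
    - [0,0,1.5]
    - [0,0,1]
    - [0,0,0.5]
  delta_rot:
    - [0,0,0]
    - [0,0,0]
    - [0,0,0]
    - [0,0,0]
  jaw: [40,40,40,40]

```text
time: 11.65
tool_pos: [535.4, -186.6, 77.6]
tcp_rot: [180.0, -0.1, 23.8]
ft_force: [-3.4, 1.3, 1.1]
finger_gap: 55.1
```

```bash
python3 -c "
from h import *
go(535.2,-186.5,77,23.7)"
```

```text
t 11.65 pos [ 535.42 -186.64   77.62] [179.96  -0.07  23.83] gap 55.14020678380629 F [-3.38  1.35  1.05] M [ 0.14  0.54 -0.01] j6 -48.252953005500245
offset [-0.15 -0.21  0.62] rot [ 0.04 -0.07  0.13]
```

>>> jog_arm:
  offset:
    - [-0.6,-0.6,0.4]
    - [0,0,0.3]
    - [0,0,0]
    - [0,0,0]
  delta_rot:
    - [0,0,0]
    - [0,0,0]
    - [0,0,0]
    - [0,0,0]
  jaw: [40,40,40,40]

```text
time: 12.05
tool_pos: [535.4, -186.6, 77.6]
tcp_rot: [179.9, -0.2, 23.8]
ft_force: [-0.9, 1.0, -1.2]
finger_gap: 55.1
```

Run:
```python
from h import *
go(535,-186.5,70.5,23.7)
p,d=grab("scene",5);W=pts("scene",d);z=W[...,2]
zb=8
near=np.hypot(W[...,0]-533,W[...,1]+186)<60
m=near&(z>50)&(z<70)&(p[...,0]>1.3*p[...,1]);print("shoulder",m.sum(),cv2.minAreaRect(W[m][:,:2].astype(np.float32)),"z",np.percentile(z[m],[5,25,50,75,95]))
m=near&(z>33)&(z<55);faces(W[m],[533,-185.7],23.5)
cv2.imwrite("pics/p4.png",cv2.resize(p[205:320,105:215,::-1].astype(np.uint8),None,fx=4,fy=4,interpolation=cv2.INTER_CUBIC))
go(535,-186.5,70.5,23.7)
```

```text
t 12.05 pos [ 535.37 -186.62   77.61] [179.87  -0.16  23.83] gap 55.05875979678735 F [-0.93  1.05 -1.21] M [0.02 0.15 0.06] j6 -48.25571459592544
offset [-0.31 -0.28  7.1 ] rot [ 0.13 -0.16  0.13]
shoulder 401 ((534.26806640625, -186.73648071289062), (62.44664001464844, 62.098751068115234), 23.741907119750977) z [52.25 57.45 59.51 61.11 64.92]
face -66.5 112 31.93719356259502 yaw err -0.07320642489025828
face 23.5 109 32.00244084149586 yaw err -0.08171069622825408
centre [ 532.98 -185.64]
t 12.3 pos [ 535.36 -186.64   77.61] [179.87  -0.15  23.83] gap 55.32003495289914 F [-1.55  0.72 -0.86] M [ 0.05  0.23 -0.07] j6 -48.25757683114927
offset [-0.29 -0.29  7.1 ] rot [ 0.13 -0.15  0.13]
```

View pics/p4.png

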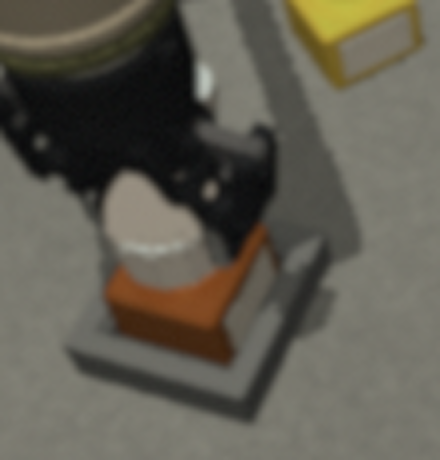

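>>> jog_arm:
  offset:
    - [0,0,1.5]
    - [0,0,1.5]
    - [0,0,1.5]
    - [0,0,1.5]
  delta_rot:
    - [0,0,0]
    - [0,0,0]
    - [0,0,0]
    - [0,0,0]
  jaw: [40,40,40,40]
  newtons: 80

```text
time: 12.7
tool_pos: [535.7, -186.9, 74.2]
tcp_rot: [179.8, -0.2, 23.8]
ft_force: [-5.3, 2.8, 7.1]
finger_gap: 54.6
```

```bash
python3 -c "
from h import *
go(535.1,-186.8,70,23.7)"
```

```text
t 12.7 pos [ 535.72 -186.87   74.24] [179.83  -0.17  23.83] gap 54.63528275447828 F [-5.32  2.8   7.08] M [ 0.41  0.9  -0.04] j6 -48.25784418281128
offset [-0.55 -0.33  4.23] rot [ 0.17 -0.17  0.13]
```

>>> jog_arm:
  offset:
    - [-0.7,-0.5,1.8]
    - [0,0,1.8]
    - [0,0,1.8]
    - [0,0,1.5]
  delta_rot:
    - [0.1,-0.2,0]
    - [0,0,0]
    - [0,0,0]
    - [0,0,0]
  jaw: [40,40,40,40]

```text
time: 13.1
tool_pos: [536.0, -186.9, 71.0]
tcp_rot: [179.8, -0.1, 23.9]
ft_force: [-5.4, 1.7, 8.4]
finger_gap: 54.7
```

```bash
python3 -c "
from h import *
go(535.1,-186.8,69.5,23.7)"
```

```text
t 13.1 pos [ 536.02 -186.89   71.03] [179.85  -0.06  23.85] gap 54.704262045849404 F [-5.41  1.68  8.4 ] M [0.44 0.92 0.  ] j6 -48.194778604626755
offset [-0.81 -0.46  1.52] rot [ 0.15 -0.06  0.15]
```

>>> jog_arm:
  offset:
    - [-1,-0.5,2]
    - [-0.5,0,1.5]
  delta_rot:
    - [0.1,0,0]
    - [0,0,0]
  jaw: [40,40]

```text
time: 13.3
tool_pos: [535.9, -187.0, 70.0]
tcp_rot: [179.9, -0.2, 23.9]
ft_force: [-4.4, 3.8, 9.4]
finger_gap: 54.9
```

```bash
python3 -c "
from h import *
go(535.1,-186.8,69.5,23.7)"
```

```text
t 13.3 pos [ 535.93 -186.99   70.01] [179.87  -0.22  23.86] gap 54.86914721843617 F [-4.37  3.77  9.45] M [ 0.57  0.8  -0.  ] j6 -48.345520015561426
offset [-0.68 -0.51  0.51] rot [ 0.13 -0.22  0.16]
```

>>> jog_arm:
  offset:
    - [-0.5,-0.3,1.5]
    - [-0.3,0,1.3]
    - [0,0,1.3]
    - [0,0,1.3]
  delta_rot:
    - [0,0,-4]
    - [0,0,-5]
    - [0,0,-5]
    - [0,0,-5]
  jaw: [40,40,40,40]

```text
time: 13.7
tool_pos: [537.7, -186.1, 69.8]
tcp_rot: [179.6, -0.4, 43.5]
ft_force: [-6.0, 3.9, 9.6]
finger_gap: 54.6
```

```bash
python3 -c "
from h import *
go(535.1,-186.8,69.5,83.7)"
```

```text
t 13.7 pos [ 537.68 -186.1    69.79] [179.64  -0.41  43.47] gap 54.628234849243036 F [-5.97  3.94  9.63] M [ 0.72  1.04 -0.09] j6 -67.97440538780039
offset [-2.35 -1.27  0.26] rot [  0.49  -0.27 -40.23]
```

>>> jog_arm:
  offset:
    - [-0.6,-1.2,1.4]
    - [-0.4,-1.0,1.3]
    - [-0.3,-0.8,1.3]
    - [-0.2,-0.6,1.3]
  delta_rot:
    - [0.3,-0.2,-5]
    - [0,0,-5]
    - [0,0,-5]
    - [0,0,-5]
  jaw: [40,40,40,40]

```text
time: 14.1
tool_pos: [537.4, -186.2, 70.4]
tcp_rot: [179.4, -0.2, 64.3]
ft_force: [-4.6, 2.9, 9.4]
finger_gap: 54.6
```

```bash
python3 -c "
from h import *
go(535.2,-184.2,69.5,83.7)"
```

```text
t 14.1 pos [ 537.39 -186.24   70.35] [179.42  -0.17  64.33] gap 54.58879251540096 F [-4.64  2.95  9.43] M [ 0.51  0.79 -0.11] j6 -88.77075137998307
offset [ 0.89 -2.87  0.83] rot [  0.6   -0.07 -19.37]
```

>>> jog_arm:
  offset:
    - [0.3,-1.4,1.8]
    - [0.3,-1.2,1.5]
    - [0.2,-0.8,1.4]
    - [0.2,-0.8,1.4]
  delta_rot:
    - [0.5,0,-5]
    - [0,0,-5]
    - [0,0,-5]
    - [0,0,-5]
  jaw: [40,40,40,40]

```text
time: 14.5
tool_pos: [537.3, -185.5, 70.3]
tcp_rot: [179.4, 0.0, 85.2]
ft_force: [-3.7, 1.4, 8.9]
finger_gap: 54.6
```

Run:
```python
from h import *
go(535.2,-184.2,69.5,84)
p,d=grab("scene",4);W=pts("scene",d);z=W[...,2]
near=np.hypot(W[...,0]-533,W[...,1]+186)<60
m=near&(z>33)&(z<55);faces(W[m],[533,-185.7],23.5)
m=near&(z>74)&(z<94);q=W[m];
v=q[:,:2]-[533,-185.6];a=np.arctan2(v[:,1],v[:,0]);R=np.hypot(*v.T);k=(R<31)&(R>25)&(p[m].min(-1)>70);a=a[k];R=R[k]
A=np.c_[np.ones_like(a),np.cos(a),np.sin(a),np.cos(12*a),np.sin(12*a)]
x=np.linalg.lstsq(A,R,rcond=None)[0];print(len(a),np.degrees([a.min(),a.max()]),x,"flat phase",np.degrees(np.arctan2(x[4],x[3]))/12-15)
cv2.imwrite("pics/p5.png",cv2.resize(p[205:320,105:215,::-1].astype(np.uint8),None,fx=5,fy=5,interpolation=cv2.INTER_CUBIC))
```

```text
t 14.5 pos [ 537.28 -185.46   70.3 ] [179.43   0.05  85.18] gap 54.563280072243735 F [-3.67  1.45  8.92] M [ 0.26  0.68 -0.05] j6 -109.5364820082102
offset [ 1.09 -2.19  0.78] rot [0.57 0.04 1.18]
face -66.5 112 32.96502800786833 yaw err -1.3675773064489136
face 23.5 106 32.13265291443908 yaw err -1.2935594599762645
centre [ 533.51 -186.53]
143 [-66.99  63.81] [28.52  1.5  -0.08 -0.27  0.42] flat phase -4.7526321924252795
```

View pics/p5.png

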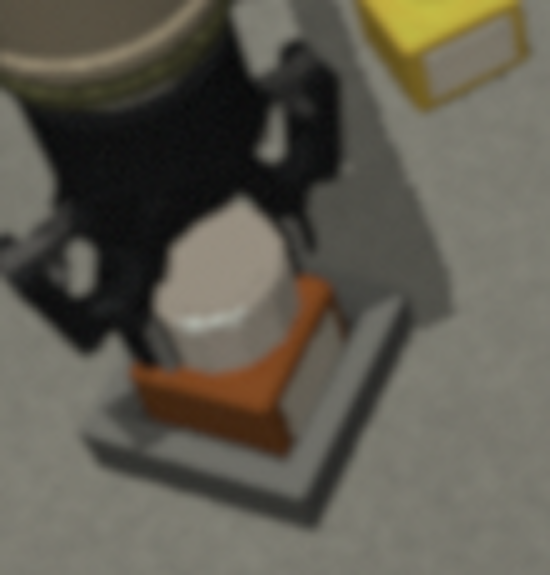

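>>> jog_arm:
  offset:
    - [0.4,-1.2,-3]
    - [0.2,-0.4,-4]
    - [0,0,-4]
    - [0,0,-4]
  delta_rot:
    - [0.3,0,0]
    - [0,0,0]
    - [0,0,0]
    - [0,0,0]
  jaw: [40,40,40,40]

```text
time: 15.1
tool_pos: [537.3, -185.8, 87.8]
tcp_rot: [179.5, 0.2, 85.0]
ft_force: [-0.7, -0.8, -1.7]
finger_gap: 54.7
```

Run:
```python
from h import *
go(535.2,-184.2,145,85)
p,d=grab("scene",4);W=pts("scene",d);z=W[...,2]
near=np.hypot(W[...,0]-533,W[...,1]+186)<60
m=near&(z>33)&(z<55);faces(W[m],[533,-185.7],23.5)
m=near&(z>40)&(z<90)&(p[...,0]>1.3*p[...,1]);print("shoulder z",np.percentile(z[m],[5,25,50,75,95]))
cv2.imwrite("pics/p6.png",cv2.resize(p[195:320,105:215,::-1].astype(np.uint8),None,fx=4,fy=4,interpolation=cv2.INTER_CUBIC))
```

```text
t 15.1 pos [ 537.27 -185.77   87.77] [179.5    0.16  84.98] gap 54.74901373725049 F [-0.73 -0.76 -1.74] M [-0.03  0.02 -0.  ] j6 -109.24097490836013
offset [  1.23  -1.71 -57.25] rot [ 0.5   0.16 -0.02]
face -66.5 107 32.98904479640448 yaw err -1.0580299265862207
face 23.5 107 32.187277200028426 yaw err -1.3601269993066152
centre [ 533.57 -186.53]
shoulder z [44.05 56.45 59.8  62.72 66.47]
```

View pics/p6.png

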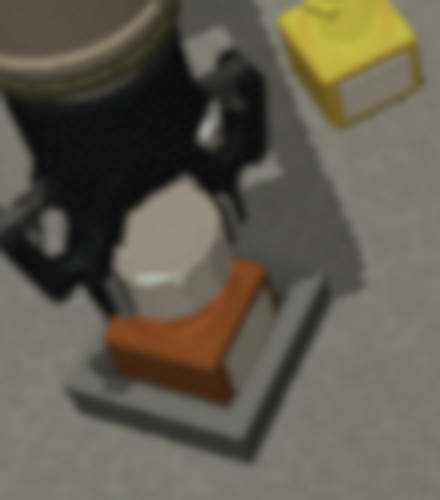

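>>> jog_arm:
  offset:
    - [0,0,-7]
    - [0,0,-10]
    - [0,0,-14]
    - [0,0,-14]
    - [0,0,-8]
    - [0,0,0]
    - [0,0,0]
  delta_rot:
    - [0,0,0]
    - [0,0,0]
    - [0,0,0]
    - [0,0,0]
    - [0,0,0]
    - [0,0,0]
    - [0,0,0]
  jaw: [40,40,40,40,40,40,40]

```text
time: 16.0
tool_pos: [537.8, -185.8, 146.7]
tcp_rot: [179.3, 0.2, 85.0]
ft_force: [-0.5, -0.0, -1.7]
finger_gap: 54.9
```

Run:
```python
from h import *
go(535.5,-184.5,145,85)
p,d=grab("scene",6);W=pts("scene",d);z=W[...,2]
near=np.hypot(W[...,0]-533,W[...,1]+186)<60
m=near&(z>33)&(z<55);faces(W[m],[533,-185.7],23.5)
m=near&(z>55)&(z<62)&(p[...,0]>1.3*p[...,1]);print("shoulder z",np.median(z[m]))
wt=near&(p.min(-1)>105)&(z>110);q=W[wt];print("white",len(q),np.percentile(q[:,2],[2,10,50,90,98]))
t=q[q[:,2]>np.percentile(q[:,2],90)-6];print("cap top pts",t.mean(0))
cv2.imwrite("pics/p7.png",cv2.resize(p[165:320,95:225,::-1].astype(np.uint8),None,fx=3.8,fy=3.8,interpolation=cv2.INTER_CUBIC))
p,d=cams.snapshot("top");cv2.imwrite("pics/top7.png",p[...,::-1])
go(535.5,-184.5,145,85)
```

```text
t 16.0 pos [ 537.78 -185.77  146.69] [179.34   0.19  84.99] gap 54.854601481916475 F [-0.54 -0.04 -1.68] M [-0.    0.04 -0.01] j6 -109.24094458589647
offset [ 1.07 -2.4   1.66] rot [ 0.66  0.19 -0.01]
face -66.5 115 32.945695527600364 yaw err -1.104221296329794
face 23.5 110 32.18820866600585 yaw err -1.240495631305568
centre [ 533.55 -186.49]
shoulder z 59.601119086319386
white 4643 [179.99 181.32 548.48 556.73 563.06]
cap top pts [ 542.69 -187.36  555.7 ]
t 16.35 pos [ 537.13 -185.47  145.44] [179.46   0.14  84.99] gap 55.11446627800451 F [-0.74 -0.52 -0.61] M [-0.01  0.04  0.05] j6 -109.24134215681362
offset [ 0.82 -1.71  0.42] rot [ 0.54  0.14 -0.01]
```

View pics/p7.png

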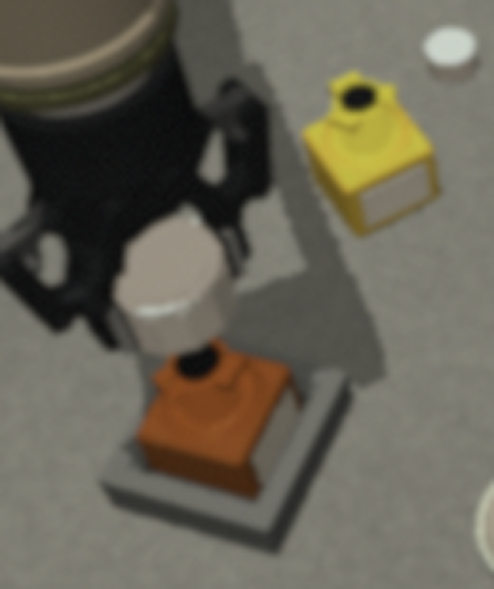

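View pics/top7.png

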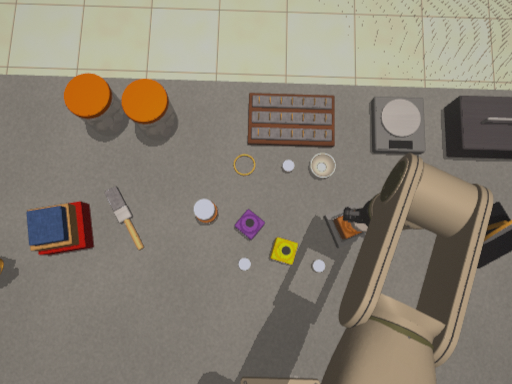

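```bash
python3 -c "
from h import *
s=monitor.sense();print(s['time'],s['qd'],s['finger_gap'])
r.hand_in()"
```

```text
16.35 [ 0.04 -0.05 -0.16 -0.1  -0.02  0.06] 55.11446627800451
the job is handed in; nothing more can be done
```

The square bottle is seated in the block and its cap is off, held in the fingers about 5 cm above the mouth. I handed in at 16.35 s of the 51 s allowed, and the hand-in reported no verdict.

I carried the bottle over by its cap and set it down in the pocket. I then pressed the cap about 7 mm (9 to 9.5 N), twisted it about 61° anticlockwise and lifted it straight off.

**Last checks:**
- **Bottle:** its shoulder is at 59.6 mm, where 60 mm means fully down. Its centre is about 1 mm from the block's centre, and it has turned about 1.2° within the pocket's play.
- **Cap:** its top is at about 180 mm, so the rim is about 51 mm above the mouth. It is level within about 1° and was still at hand-in.
- **Grip:** the finger gap reads about 55 mm, slightly under the cap's 56 mm. The tool carried about 1 to 2 N, roughly the cap's weight.
- **Other things:** the top view shows the round bottle, tubs, bangle, dish and brush where they started.

**Failed or disagreed:**
- My first two grasps on the cap were about 5 mm too high and then 4 mm too low, so I opened and re-gripped before lifting.
- While the cap was pressed and twisted, there was a side push of up to 7 N, because the tool had drifted about 2 mm.
- My automatic mean for the cap's top picked up points on the arm, so I used the lower readings of about 180 mm instead.

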